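# Roll the steel roller up its gutter to the swing stop

## Robot

A 7-joint arm with a two-finger parallel gripper is mounted at the origin on a cart in front of the work surface, level with it; the furniture and walls round the work are solid. World frame = base frame: x ahead of the robot, y to its left, z up, the work surface at z = 0. Lengths are in m, angles in degrees, forces in N, time in s.
With the tool pointing down it reaches from about 0.35 to 0.9 m from the base axis. Payload 19.9 kg.
Tool frame: the origin (TCP) lies on the centre line of the jaws, within the pads' length; the fingertips stand 8 mm ahead of it and the grasp point (between the pads) lies 11 mm behind it; z points along the fingers, y is the direction in which the jaws open and shut (so a half turn about z gives the same grasp; the last joint's range is limited). The gripper opens to 85 mm and grips with 20 to 120 N. Pads are 22 mm wide; open, the fingers measure 114 mm over their backs; the gripper's body (76 mm by 85 mm) begins 54 mm behind the grasp point. The pads swing forward as they close: fully open they stand 13 mm farther back than shut.
Start: joints at [74.169, 23.915, -0.59, 92.452, 0.269, 63.638, -3.037], TCP at [0.145, -0.608, 0.239] pointing down, gripper open.
Joint ranges: [-161.28, 161.28], [-22.2, 115.67], [-73.04, 71.86], [3.21, 147.25], [-68.34, 248.33], [10.77, 114.83], [-161.83, 161.83]. Speed limits (degrees/s): [108.29, 108.29, 136.94, 136.94, 172.46, 172.46, 172.46].

## Interface

Orientations are given as [roll, pitch, yaw] about the fixed x, y, z axes, in that order (R = Rz(yaw) Ry(pitch) Rx(roll)).
In Python, from plant import robot, fingers, optics, order, finder gives the robot as it stands. The module is installed in compiled form; this text tells all that it offers. Calls block until the motion is done:
- robot.reach(position, orientation): joint-space move of the TCP to a pose.
- robot.movel(position, orientation=None, feed=0.15): straight line of the TCP; orientation=None keeps the orientation; feed is the mean speed in m/s.
- robot.move_j(angles): joint-space move.
- fingers.command_gripper(opening, newtons=None): finger opening in m; newtons is the grip in N (None keeps the last); returns when the fingers have stopped.
- robot.wait(seconds).
- robot.ik(position, orientation): joint angles nearest the present ones, or None.
- robot.observe(): the state.
- optics.capture(name): name is "side" or "top"; returns a dict with "pixels" (384x512x3 uint8, red, green, blue), "range_z" (384x512 float32, m along the optical axis (not along the pixel's ray), 0 where there is no reading), "camera_matrix" (3x3 intrinsics, pixels), "k1" (the pictures are not rectified: a ray, as slopes to the right and down, at radius r is drawn at 1 + k1 r^2 times it, then the intrinsics apply), "extrinsics" (4x4, takes a point from world to camera coordinates). Camera axes: x right, y down, z forward; pixel columns grow to the right and rows downward; lengths in m; the calibration is good to about 2 mm. A picture is of the moment at which its call begins.
A pose or a line that the arm cannot do raises robot.Unreachable and nothing moves.
- order.finish_job(): hands the job in, once; it reports no verdict.
Trained networks look in a picture, given as the dict that the camera call returned (one of the last four; its "shot" number tells which), for a name from the list of things; names that differ only in an ending like _2 or _b are one class to them, and where a whole thing is asked for, a point or a joint stands for the part that bears it (a point fixed in the world has none). Each returns a list of dicts, best first, with "confidence" (0 to 1); they miss things now and then, are a little off and sometimes report something else, mostly with a low value. They report only what shows in the picture. A call takes as long as a camera call. They do not tell look-alikes from the thing itself.
- finder.boxes_of(query, picture): "point" ([row, column] in pixels, amid what is visible of it).
- finder.outline_of(query, picture): "mask" (384x512 bool, what is visible of it) and "point" ([row, column] in pixels, amid what is visible of it).
- finder.place_of(query, picture): "point" ([row, column] in pixels: a listed point, or the origin of a listed thing).
The state is a dict: "time": time; "joint_positions": joint angles; "dq": joint speeds; "joint_efforts": joint torques, N m; "tcp_pos": TCP position; "ee_rot": TCP orientation; "wrist_force": force on the tool from outside, world axes, zero at the start; "moment": the same for the moment, N m; "gripper_width": finger opening in m.
Only numpy, scipy, OpenCV 4.12 (cv2) and the standard library are available. Lean on these libraries where they do the work, as an engineer would, in place of code of your own. Each camera call takes 0.05 s, during which the arm holds its last target. There are 200 camera calls.

## Task

Push the swing stop across the high end of the sloped gutter as far as it goes. Then push the steel roller up the gutter, over the ridge and into the seat against that stop, so that it stays there when you let go. Push only: do not lift the roller off the gutter, and leave the paint pot, the small tape roll and the eraser where they are.

Things in the scene. Friction and masses are not known exactly. Their poses are not given: they have to be found in the camera images.
- gutter: Fixed aluminium gutter on a plywood board 360 x 150 x 12 mm on rubber feet. Origin: centre of the board's underside, 10 mm above the bench top (z = 0). x points uphill along the gutter, y across it (left when looking uphill), z up. The lane is 62 mm wide inside, side walls 6 mm thick. Below, 'gutter x' and 'gutter y' are mm in this frame.
- lip (a point): Top inner edge of the lip that closes the low end: gutter x = -152, y = 0, 56 mm above the bench; lip 6 mm thick. The ramp floor starts here at 40 mm above the bench and rises at 8 degrees; its side walls stand 10 mm above the ramp floor.
- ridge (a point): Ridge at the top of the ramp: gutter x = 91, y = 0, 74 mm above the bench. Behind it the floor drops 6 mm into the seat, which slopes 4 degrees down away from the ridge to gutter x = 150; side walls there reach 84 mm above the bench. That end is open: without the stop in place the roller rolls off.
- pivot (a point): Top of the swing stop's upright pivot, left of the high end: gutter x = 150, y = 50, 118 mm above the bench. The stop is a flat steel bar on edge: 88 mm long from the pivot axis, 10 mm thick, from 88 to 118 mm above the bench; hub radius 11 mm.
- stop_arm (a joint): Turn of the swing stop (rad). 0: open, beside the lane, pointing downhill (gutter -x). It turns anticlockwise seen from above: its tip moves over the lane (gutter -y), then uphill. 1.57: hard limit, square across the lane (pointing gutter -y), downhill face at gutter x = 145. Starts between 0 and 0.5. Friction of about 0.12 N m keeps it where it is left.
- stop_tip (a point): Point in the middle of the bar's thickness and height, 70 mm from the pivot axis (18 mm before the bar's free end), 103 mm above the bench.
- roller_center (a point): Centre of the smooth steel roller, a dark solid cylinder 60 mm in diameter and 56 mm long with paler discs on its ends, about 0.35 kg, lying across the lane; it rolls freely. It starts against the lip at the low end, its centre at gutter x = -128, about 74 mm above the bench. Only the position matters; it turns as it rolls.
- seat (a point): Where the roller's centre lies when it rests in the seat against the closed stop: gutter x = 115, y = 0, about 96 mm above the bench. Fixed to the gutter, axes as the gutter's.
- ramp (a point): Frame on the ramp floor at gutter x = 0, y = 0, 61 mm above the bench: x up the slope, y across, z square to the ramp floor.
- by_pot_white: Bystander: white paint pot with a white lid, 58 mm across, 59 mm high, on the bench on the gutter's right side. Origin: centre of its underside.
- by_tape_roll_2: Bystander: small black tape roll, 54 mm across, 19 mm high, lying flat on the bench on the gutter's right side. Origin: centre of its underside.
- by_eraser: Bystander: white eraser, 22 x 50 x 13 mm, on the bench on the gutter's right side. Origin: centre of its underside.
Mind the look-alikes: they are no part of the job. Of the things shaped like the part that bears roller_center, the dark steel one is meant.

How it is judged (in metres and radians):
On the way, in this order (a step that is already met when the one before it is completed fails the run):
1. the swing stop lies across the high end, within 0.1 rad of its limit, while the roller is still low in the gutter (value of joint stop_arm above 1.47 rad and x of roller_center in the frame of gutter below 0.05 m), for 0.2 s.
2. the roller has passed the ridge into the seat (x of roller_center in the frame of gutter above 0.105 m), for 0.2 s.
At the end, for the whole second after the job is handed in: The stop is within 0.1 rad of its limit, and the roller lies at rest in the seat against it (centre within 6 mm of the seat point along the gutter and 5 mm in height, slower than 20 mm/s) (value of joint stop_arm above 1.47 rad and x of roller_center in the frame of seat between -0.006 and 0.006 m and z of roller_center in the frame of seat between -0.005 and 0.005 m and linear speed of roller below 0.02 m/s); the robot touches nothing.
It fails at once if the roller is lifted more than 15 mm off the ramp (z of roller_center in the frame of ramp above 0.045 m).
It fails at once if the roller leaves the gutter (z of roller_center in the frame of gutter below 0.05 m or x of roller_center in the frame of gutter above 0.14 m).
It fails at once if the paint pot is moved more than 25 mm (distance of by_pot_white from where it was at the start of the episode above 0.025 m).
It fails at once if the tape roll is moved more than 25 mm (distance of by_tape_roll_2 from where it was at the start of the episode above 0.025 m).
It fails at once if the eraser is moved more than 25 mm (distance of by_eraser from where it was at the start of the episode above 0.025 m).
It also fails if it takes over 58 s, if anything falls off the work surface, if the arm or the gripper's body presses on something with over 40 N, if the wrist force passes 120 N, or if a joint passes its speed limit or range.

## Working session

There is one attempt and no reset: what is moved stays moved. The work goes in short steps, each a Python script; the robot and the scene stay as the last script left them, time stands still between calls to the robot, and variables do not carry over. Pictures are saved under pics/ and viewed, about 8 in all and at most 12, crops included, and the job is handed in when it is done.

```bash
mkdir -p pics
cat > h.py <<'E'
import numpy as np, cv2
from plant import robot, fingers, optics, order, finder
def ray(s,p):
    K=np.array(s["camera_matrix"]);k=s["k1"]
    d=np.array([(p[1]-K[0,2])/K[0,0],(p[0]-K[1,2])/K[1,1]]);u=d.copy()
    for _ in range(20): u=d/(1+k*(u@u))
    return np.array([u[0],u[1],1.])
def towld(s,pc):
    E=np.array(s["extrinsics"]); return E[:3,:3].T@(pc-E[:3,3])
def at_depth(s,p,z): return towld(s,ray(s,p)*z)
def at_height(s,p,h):
    c=towld(s,np.zeros(3)); d=towld(s,ray(s,p))-c
    return c+d*(h-c[2])/d[2]
def proj(s,w):
    E=np.array(s["extrinsics"]);K=np.array(s["camera_matrix"]);c=E[:3,:3]@np.array(w)+E[:3,3]
    u=c[:2]/c[2];u=u*(1+s["k1"]*(u@u)); return [K[1,1]*u[1]+K[1,2],K[0,0]*u[0]+K[0,2]]
def save(s,n): cv2.imwrite("pics/"+n,cv2.cvtColor(s["pixels"],cv2.COLOR_RGB2BGR))
E
python3 - <<'E'
from h import *
H=dict(gutter=.01,lip=.056,ridge=.074,pivot=.118,stop_tip=.103,roller_center=.074,seat=.096,ramp=.061,by_pot_white=0,by_tape_roll_2=0,by_eraser=0)
for n in("top","side"):
    s=optics.capture(n); save(s,n+"0.png")
    print(n,towld(s,np.zeros(3)).round(3))
    for q,h in H.items():
        for r in finder.place_of(q,s)[:3]:
            print(q,np.round(r["point"],1),round(r["confidence"],2),at_height(s,r["point"],h).round(4))
print(robot.observe())
E
```

```text
top [0.476 0.024 1.017]
gutter [225.1 214.5] 0.96 [0.5238 0.1344 0.01  ]
lip [235.5 263. ] 0.69 [ 0.496  -0.0011  0.056 ]
lip [216.9 164.5] 0.49 [0.5415 0.2642 0.056 ]
lip [236.1 172.8] 0.17 [0.4907 0.2396 0.056 ]
ridge [219.8 172.3] 0.94 [0.533  0.2389 0.074 ]
pivot [235.  141.7] 0.67 [0.4913 0.303  0.118 ]
pivot [235.3 174.7] 0.56 [0.4917 0.221  0.118 ]
pivot [161.2 184.6] 0.49 [0.6812 0.2044 0.118 ]
stop_tip [172.2 225.4] 0.69 [0.6573 0.1002 0.103 ]
stop_tip [236.4 171.9] 0.49 [0.4891 0.2313 0.103 ]
stop_tip [233.4 141.9] 0.29 [0.4956 0.3074 0.103 ]
roller_center [164.9 268.1] 0.8 [ 0.685  -0.0119  0.074 ]
roller_center [223.8 355.2] 0.7 [ 0.5303 -0.2432  0.074 ]
seat [217.9 166.5] 0.86 [0.5363 0.249  0.096 ]
ramp [224.7 204.4] 0.63 [0.522  0.1558 0.061 ]
by_pot_white [172.1 227. ] 0.89 [0.6781 0.1042 0.    ]
by_tape_roll_2 [162.4 182.6] 0.59 [0.7045 0.2338 0.    ]
by_eraser [177.  205.5] 0.72 [0.6626 0.1659 0.    ]
side [0.407 0.844 0.477]
gutter [259.9 287.6] 0.92 [0.5156 0.155  0.01  ]
gutter [204.8 304.9] 0.66 [ 0.5126 -0.1121  0.01  ]
lip [206.7 308. ] 0.6 [ 0.4937 -0.009   0
[... 860 characters left out ...]
_positions': array([74.17012641, 23.91520677, -0.59111787, 92.45242022,  0.26950519,
       63.63656472, -3.03503053]), 'dq': array([ 7.15503643e-02, -4.16947323e-05,  1.48835626e-01, -9.11395724e-02,
        1.21093519e-02,  1.69868116e-01, -6.97192364e-02]), 'joint_efforts': array([ 3.93734335e-04, -8.64201164e+01,  6.79460037e-01, -4.35204041e+01,
        1.93571550e-02,  1.96463930e-03,  1.69240195e-05]), 'tcp_pos': array([ 0.14540575, -0.60784193,  0.23926094]), 'ee_rot': array([-1.79997288e+02,  1.98940765e-03,  1.34549045e+01]), 'wrist_force': array([-0.6497997 ,  0.60234103,  0.43037616]), 'moment': array([ 0.01809485, -0.04601075, -0.08066465]), 'gripper_width': 0.08548617136875511}
```

Run:
```python
import cv2
t=cv2.imread("pics/top0.png");s=cv2.imread("pics/side0.png")
cv2.imwrite("pics/t1.png",cv2.resize(t[130:290,110:390],None,fx=2.8,fy=2.8,interpolation=2))
cv2.imwrite("pics/s1.png",cv2.resize(s[130:330,170:400],None,fx=3,fy=3,interpolation=2))
```

```text
(no output)
```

View pics/t1.png

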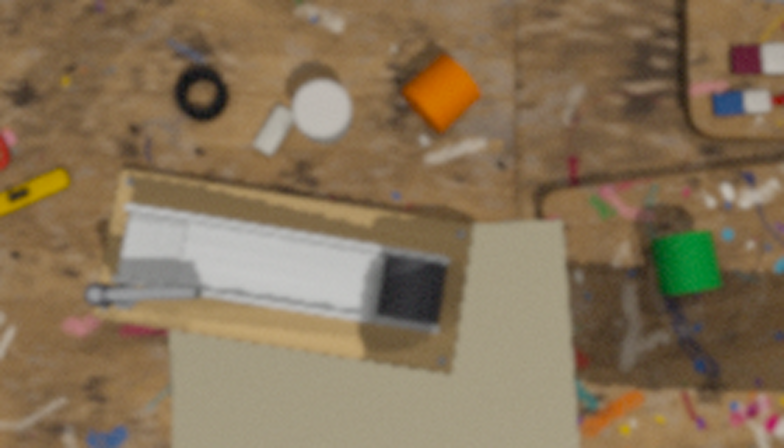

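View pics/s1.png

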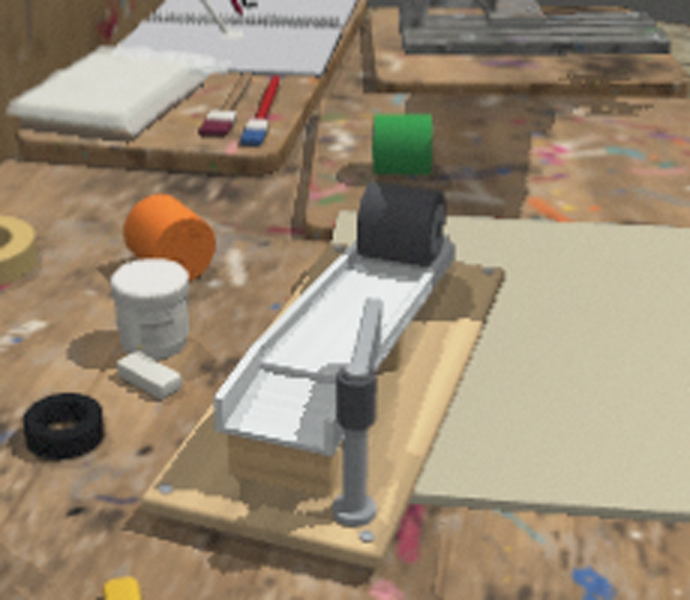

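```bash
cat >> h.py <<'E'
PTS=dict(lip=(-.152,0,.046),ridge=(.091,0,.064),pivot=(.150,.050,.108),seat=(.115,0,.086),ramp=(0,0,.051),gutter=(0,0,0),roller_center=(-.128,0,.064))
def g2w(P,g):
    c,s=np.cos(P[2]),np.sin(P[2]); g=np.asarray(g,float)
    return np.array([P[0]+c*g[0]-s*g[1],P[1]+s*g[0]+c*g[1],g[2]+.01])
E
python3 - <<'E'
from h import *
from scipy.optimize import least_squares
s=optics.capture("top"); d=optics.capture("side")
obs=[]
for im in(s,d):
    for q,g in PTS.items():
        for r in finder.place_of(q,im):
            if r["confidence"]>.4: obs.append((im,g,r["point"],q))
def res(P): return np.concatenate([np.subtract(proj(im,g2w(P,g)),p) for im,g,p,q in obs])
f=least_squares(res,[.522,.147,np.radians(81)],loss="soft_l1",f_scale=1.)
P=f.x;print("kp",P.round(4),np.degrees(P[2]))
for (im,g,p,q),e in zip(obs,res(P).reshape(-1,2)): print(q,e.round(1),end="; ")
# depth: board
z=s["range_z"];rr,cc=np.mgrid[190:300,120:320]
w=np.array([at_depth(s,(a,b),z[a,b]) for a,b in zip(rr.ravel(),cc.ravel()) if z[a,b]>0])
m=(w[:,2]>.016)&(w[:,2]<.13)
img=m.astype(np.uint8)
pts=w[m][:,:2]
# keep main cluster via mask components
full=np.zeros(z.shape,np.uint8); idx=[(a,b) for a,b in zip(rr.ravel(),cc.ravel()) if z[a,b]>0]
for (a,b),k in zip(idx,m): full[a,b]=k
n,lab,st,_=cv2.connectedComponentsWithStats(full); L=1+np.argmax(st[1:,4])
W=np.array([x for x,(a,b),k in zip(w,idx,m) if lab[a,b]==L])
sel=W[W[:,2]<.035]
R=cv2.minAreaRect((sel[:,:2]*1000).astype(np.float32));print("\nrect",R, "bench z",np.median(w[w[:,2]<.012][:,2]))
P2=np.array([R[0][0]/1000,R[0][1]/1000,P[2]])
# wall tops etc: roller points
loc=np.array([[np.cos(P[2])*(x-P[0])+np.sin(P[2])*(y-P[1]),-np.sin(P[2])*(x-P[0])+np.cos(P[2])*(y-P[1]),h] for x,y,h in W])
k=loc[:,2]>.09;c=loc[k]
ro=c[c[:,0]<-.06]; print("roller top pts",len(ro),ro.mean(0).round(4),ro.min(0).round(4),ro.max(0).round(4))
st=c[(c[:,0]>.0)&(c[:,2]>.1)]; print("stop pts",len(st));print(st[np.argsort(st[:,0])][::6].round(3))
for im,n in((s,"t"),(d,"s")):
    o=cv2.cvtColor(im["pixels"],cv2.COLOR_RGB2BGR); f=3
    box=(190,290,125,300) if n=="t" else (170,330,230,350)
    o=cv2.resize(o[box[0]:box[1],box[2]:box[3]],None,fx=4.,fy=4.) if n=="t" else cv2.resize(o[box[0]:box[1],box[2]:box[3]],None,fx=3.7,fy=3.7)
    F=4. if n=="t" else 3.7
    def line(a,b,col):
        q=[tuple(int((v-b0+.5)*F) for v,b0 in zip(proj(im,g2w(P,g))[::-1],(box[2],box[0]))) for g in(a,b)]
        cv2.line(o,q[0],q[1],col,1)
    C=[(-.18,-.075,.012),(.18,-.075,.012),(.18,.075,.012),(-.18,.075,.012)]
    for i in range(4): line(C[i],C[(i+1)%4],(0,0,255))
    for y in(-.031,.031): line((-.152,y,.040),(.091,y,.0742),(255,0,0)); line((.091,y,.074),(.15,y,.074),(255,0,0))
    line((.091,-.031,.064),(.091,.031,.064),(0,255,0)); line((.15,.05,.108),(.15,.05,0),(0,255,0))
    cv2.imwrite(f"pics/ov_{n}.png",o)
E
```

```text
kp [0.5217 0.1401 1.4487] 83.00608288078112
lip [-2.3  4.8]; ridge [-0.3  0.4]; pivot [ 1.2 -0.5]; seat [ 0.5 -3.3]; ramp [0.5 3.8]; gutter [ 1.7 -2.2]; roller_center [ 69.1 -12. ]; roller_center [  9.4 -98.9]; roller_center [-0.4  1.6]; lip [-4.2 -0.6]; ridge [-3.2 -1.1]; pivot [ 0.3 -0.9]; seat [2.2 0.5]; ramp [-0.8  0.2]; gutter [-1.  -3.6]; roller_center [25.1 -0.2]; roller_center [-2.4 -0.9]; roller_center [-4.5 74.8]; 
rect ((520.3846435546875, 142.41558837890625), (360.48687744140625, 149.97744750976562), 81.90313720703125) bench z 0.0049445770922550356
roller top pts 408 [-0.1259  0.005   0.0987] [-0.1516 -0.0233  0.0901] [-0.1007  0.0328  0.1053]
stop pts 202
[[0.065 0.037 0.112]
 [0.067 0.035 0.118]
 [0.071 0.041 0.115]
 [0.074 0.036 0.116]
 [0.078 0.042 0.119]
 [0.081 0.037 0.118]
 [0.086 0.04  0.117]
 [0.089 0.038 0.115]
 [0.094 0.041 0.117]
 [0.096 0.039 0.118]
 [0.1   0.042 0.121]
 [0.104 0.04  0.117]
 [0.108 0.043 0.119]
 [0.111 0.046 0.114]
 [0.115 0.047 0.117]
 [0.119 0.042 0.117]
 [0.123 0.048 0.117]
 [0.126 0.043 0.118]
 [0.13  0.049 0.116]
 [0.133 0.044 0.118]
 [0.137 0.05  0.119]
 [0.141 0.05  0.115]
 [0.143 0.048 0.116]
 [0.145 0.048 0.117]
 [0.146 0.041 0.119]
 [0.148 0.056 0.121]
 [0.149 0.046 0.122]
 [0.151 0.054 0.12 ]
 [0.152 0.049 0.119]
 [0.154 0.052 0.12 ]
 [0.155 0.055 0.122]
 [0.158 0.047 0.119]
 [0.159 0.05  0.12 ]
 [0.162 0.053 0.118]]
```

View pics/ov_t.png

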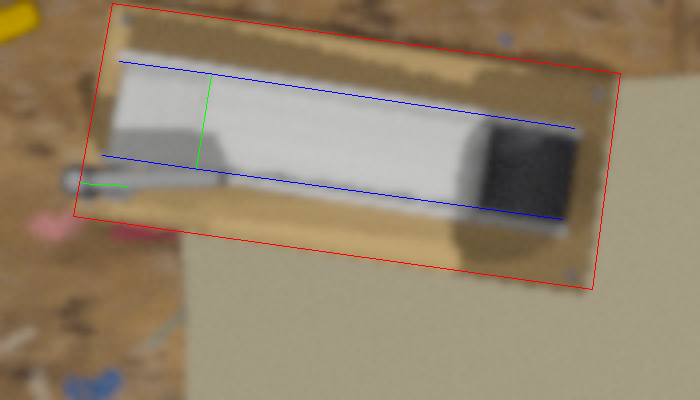

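The dark roller in the gutter (row 232, col 257) is the one meant. The look-alikes are the orange cylinder (164, 269) and the green one (224, 355), both off the gutter. The bar lies at about 0.16 rad. The overlay shows that the keypoint fit is slightly rotated. The depth rectangle of the board (360.5 x 150.0 mm) fits well, so I'll use that pose.

```bash
cat >> h.py <<'E'
P=np.array([.5204,.1424,np.radians(81.9)])
def w(gx,gy,z): return [float(v) for v in g2w(P,(gx,gy,z-.01))]
def ori(a): return [180.,0.,float(a)]
def arm(th,off,r=.060):
    return .15-r*np.cos(th)-off*np.sin(th), .05-r*np.sin(th)+off*np.cos(th), 81.9+np.degrees(th)-90
E
python3 - <<'E'
from h import *
fingers.command_gripper(0.0,40)
x,y,a=arm(0.,.016+.018)
for z in(.25,.113): print(robot.ik(w(x,y,z),ori(a)))
X,Y,A=arm(1.57,.016); print(robot.ik(w(X,Y,.113),ori(A)), robot.ik(w(-.2,0,.1),ori(81.9)))
robot.reach(w(x,y,.25),ori(a)); robot.movel(w(x,y,.113),feed=.15)
s=robot.observe();print(s["time"],s["tcp_pos"],s["wrist_force"],s["gripper_width"])
d=optics.capture("side"); o=cv2.cvtColor(d["pixels"],cv2.COLOR_RGB2BGR)
cv2.imwrite("pics/c.png",cv2.resize(o[170:330,220:370],None,fx=3.7,fy=3.7))
E
```

```text
[  23.20143647   25.13075168  -68.99865935  106.18768014   25.61323307
   66.51157699 -152.73749745]
[ -40.0000186    22.20307578    9.76732503  114.9065793    -5.3629697
   43.30695996 -125.13652791]
[  6.76885463  41.18679577 -51.03668955  98.69346847  36.92527155
  58.4608261  -65.77666945] [ 31.7745634   25.6703634  -34.69639885 116.29883306  20.76861379
  44.05915637 -23.53440104]
7.0 [0.45008167 0.24357129 0.11346941] [ 0.05758486  0.98041572 -0.14338244] 0.0005017549550981803
```

View pics/c.png

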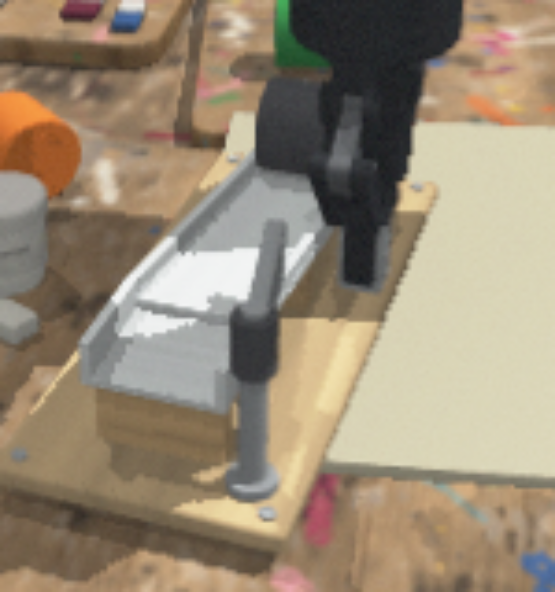

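The view shows the closed finger left of the open bar, tip near crop (362, 285), clear of the gutter. Sweeping now.

Run:
```python
from h import *
d=optics.capture("side"); t=robot.observe()["tcp_pos"]
print([(round(z,3),np.round(proj(d,[t[0],t[1],z]),0)) for z in(.09,.105)])
for th in np.radians([0,10,20,30,40,50,60,70,78,84,88]):
    x,y,a=arm(th,.016); robot.movel(w(x,y,.113),ori(a),feed=.05)
    s=robot.observe(); print(round(np.degrees(th)),s["wrist_force"].round(1),round(s["time"],1))
for k in range(8):
    x,y,a=arm(np.pi/2,.016-.001*(k-1)); robot.movel(w(x,y,.113),ori(a),feed=.03)
    f=robot.observe()["wrist_force"]; print(k,f.round(1))
    if np.linalg.norm(f[:2])>12: break
d=optics.capture("top"); o=cv2.cvtColor(d["pixels"],cv2.COLOR_RGB2BGR); cv2.imwrite("pics/d.png",o)
print(robot.observe()["time"])
```

```text
[(0.09, array([254., 316.])), (0.105, array([246., 317.]))]
0 [-0.6 -0.8  0.1] 7.6
10 [-0.2  0.1  0.1] 8.0
20 [ 0.4 -0.6 -1.5] 8.3
30 [-0.1  0.1 -0.3] 8.7
40 [-0.5  0.2 -0.3] 9.1
50 [-0.2  0.6  0.9] 9.4
60 [-0.5 -0.2 -0.3] 9.8
70 [0.9 0.8 0.9] 10.2
78 [ 0.7  0.8 -0.2] 10.5
84 [-0.5 -0.  -1.2] 10.8
88 [-0.  -0.8 -0.6] 11.0
0 [-1.  -1.4  1.2]
1 [-0.6 -3.3  0.6]
2 [ -3.9 -10.2   4.7]
3 [ -6.  -15.5   9.3]
12.0833
```

Run:
```python
from h import *
x,y,a=arm(np.pi/2,.030); robot.movel(w(x,y,.113),ori(a),feed=.05)
robot.movel(w(x,y,.18),feed=.15); robot.movel(w(-.2,0,.18),ori(81.9),feed=.2)
t=optics.capture("top"); z=t["range_z"]
W=np.array([at_depth(t,(a,b),z[a,b]) for a in range(180,280) for b in range(110,190) if z[a,b]>0])
c,s=np.cos(P[2]),np.sin(P[2]); L=np.c_[c*(W[:,0]-P[0])+s*(W[:,1]-P[1]),-s*(W[:,0]-P[0])+c*(W[:,1]-P[1]),W[:,2]]
k=(L[:,2]>.105)&(L[:,2]<.13)&(L[:,1]<.037)&(L[:,0]>.05); B=L[k]; print(len(B),B.min(0).round(3),B.max(0).round(3),"slope",np.polyfit(B[:,1],B[:,0],1))
robot.movel(w(-.2,0,.072),feed=.15)
s=robot.observe();print(s["time"],s["wrist_force"].round(1),s["tcp_pos"])
o=cv2.cvtColor(optics.capture("side")["pixels"],cv2.COLOR_RGB2BGR)
cv2.imwrite("pics/e.png",cv2.resize(o[150:330,220:370],None,fx=3.3,fy=3.3))
```

```text
156 [ 0.143 -0.037  0.105] [0.156 0.037 0.122] slope [0.01666529 0.14769807]
15.8167 [ 0.1  0.3 -0.1] [ 0.49264434 -0.05539089  0.072625  ]
```

View pics/e.png

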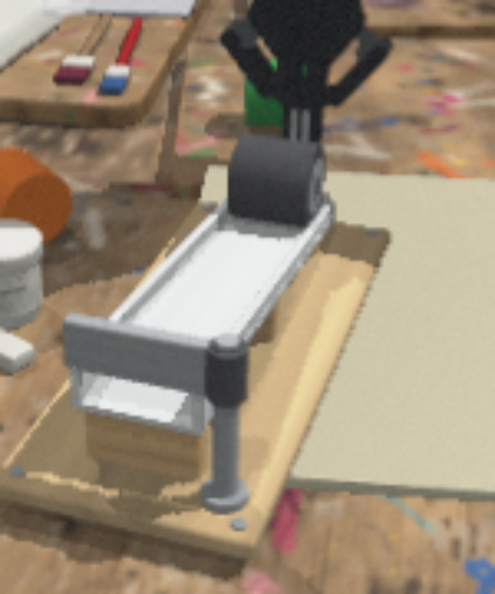

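The bar is square across the lane (slope 0.017 rad) and the finger is behind the roller. Pushing.

Run:
```python
from h import *
def go(x,f): robot.movel(w(x,0,.072+(max(x,-.17)+.17)*.1405),ori(81.9),feed=f); s=robot.observe(); print(x,round(s["time"],1),s["wrist_force"].round(1))
go(-.175,.08); go(-.165,.02); go(-.05,.06); go(.035,.06)
for x in(.045,.052,.058,.064): go(x,.025)
robot.wait(.5)
def look(n):
    o=cv2.cvtColor(optics.capture("side")["pixels"],cv2.COLOR_RGB2BGR)
    cv2.imwrite("pics/"+n,cv2.resize(o[150:330,220:370],None,fx=3.3,fy=3.3))
look("f.png")
```

```text
-0.175 16.3 [-0.5 -0.4  0.4]
-0.165 17.0 [-0.3  0.1  0. ]
-0.05 19.1 [ 1.   0.9 -0.5]
0.035 20.6 [ 0.2  0.  -0. ]
0.045 21.2 [ 1.1 -0.3  0. ]
0.052 21.6 [-0.8  1.1  0.3]
0.058 22.0 [ 0.1 -0.8 -0.7]
0.064 22.4 [ 0.   1.4 -0.5]
```

View pics/f.png

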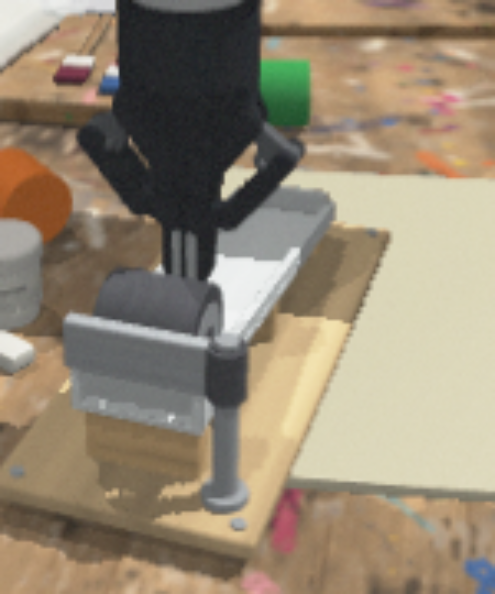

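The roller (crop 160, 300) lies against the closed bar, beyond the finger. I'll withdraw, check from the top camera's depth, and see whether it is settled and square.

Run:
```python
from h import *
x=.064; robot.movel(w(.03,0,.11),feed=.06); robot.movel(w(.03,0,.2),feed=.15); robot.movel(w(-.25,0,.25),feed=.25)
c,s=np.cos(P[2]),np.sin(P[2])
for i in range(2):
    t=optics.capture("top"); z=t["range_z"]
    W=np.array([at_depth(t,(a,b),z[a,b]) for a in range(180,280) for b in range(110,210) if z[a,b]>0])
    L=np.c_[c*(W[:,0]-P[0])+s*(W[:,1]-P[1]),-s*(W[:,0]-P[0])+c*(W[:,1]-P[1]),W[:,2]]
    R=L[(abs(L[:,1])<.025)&(L[:,0]>.088)&(L[:,0]<.138)&(L[:,2]>.1)]
    p=np.polyfit(R[:,0],R[:,2]+0,2); print("roller crest x",-p[1]/2/p[0],"z",R[:,2].max(),np.polyval(p,-p[1]/2/p[0]),len(R))
    for lo,hi in((-.025,-.005),(.005,.025)):
        q=R[(R[:,1]>lo)&(R[:,1]<hi)];p=np.polyfit(q[:,0],q[:,2],2);print("  half",-p[1]/2/p[0])
    B=L[(L[:,2]>.105)&(L[:,2]<.13)&(abs(L[:,1])<.037)&(L[:,0]>.142)];print("bar",B[:,0].min(),B[:,0].max(),np.polyfit(B[:,1],B[:,0],1))
    robot.wait(1)
for n,k in(("by_pot_white",0),("by_tape_roll_2",0),("by_eraser",0)): print(n,[at_height(t,r["point"],0).round(3) for r in finder.place_of(n,t)[:1]])
o=cv2.cvtColor(t["pixels"],cv2.COLOR_RGB2BGR); cv2.imwrite("pics/g.png",cv2.resize(o[140:290,110:300],None,fx=4,fy=4))
print(robot.observe()["time"],robot.observe()["wrist_force"])
```

```text
roller crest x 0.11439909370931914 z 0.12871602245982885 0.12585115128138585 400
  half 0.1144034777594068
  half 0.11440508735239267
bar 0.14225064546535776 0.15628511417886906 [0.01704663 0.14770805]
roller crest x 0.11437728792557564 z 0.12867713858268245 0.12589472555230694 404
  half 0.11434206199573921
  half 0.11454954427979305
bar 0.14330749273082566 0.15566097108226298 [0.01587155 0.14768033]
by_pot_white [array([0.68 , 0.107, 0.   ])]
by_tape_roll_2 [array([0.704, 0.229, 0.   ])]
by_eraser [array([0.66 , 0.153, 0.   ])]
27.9833 [-0.23673336 -0.02689631 -0.70339753]
```

View pics/g.png

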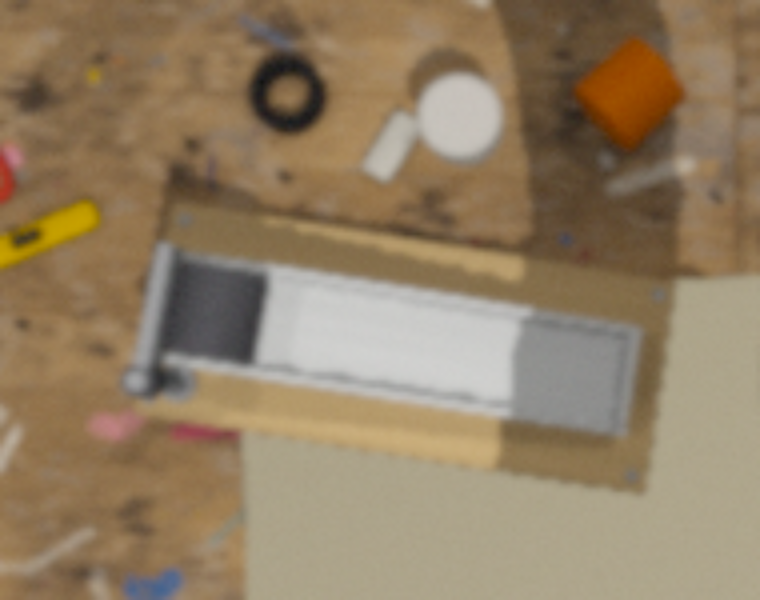

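The roller sits at gutter x = 114.4 mm with its crest at about 126 mm, so its centre is at 96 mm. It is steady and square against the closed bar, and nothing else has moved.

```bash
python3 -c "
from plant import order
order.finish_job()"
```

```text
the job is handed in; nothing more can be done
```

The job is done and handed in: the stop is closed across the gutter and the steel roller rests in the seat against it. I handed in about 28 s into the run (limit 58 s). No verdict is reported.

**What I did:** I swept the stop round with the closed fingers until it met its hard limit, at about 17 N. I then pushed the dark steel roller up the gutter from behind and over the ridge, never gripping it. It rolled into the seat, and I withdrew the arm.

**Last checks, from the top camera's depth after letting go:**
- **Roller:** its centre is at gutter x ≈ 114.4 mm (target 115) and about 96 mm high. It was unchanged in two looks 1 s apart.
- **Stop:** it is square across the lane to about 0.016 rad.
- **Paint pot, tape roll and eraser:** none visibly moved. The network's eraser position was 13 mm off its first reading. I took that as network error, because the picture shows it in place and the arm never went near it.
- **Robot:** it was clear of everything at hand-in.

**One disagreement:** the gutter pose from the network's keypoints was about 1° and 3 mm off the one from the board's outline in depth. I used the outline, and the contacts agreed with it.

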